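# Turn the sample turret to the vial and take a reading

### The arm

A 7-joint arm with a two-finger parallel gripper is mounted at the origin on a cart in front of the work surface, level with it; the furniture and walls round the work are solid. World frame = base frame: x ahead of the robot, y to its left, z up, the work surface at z = 0. Lengths are in m, angles in rad, forces in N, time in s.
With the tool pointing down it reaches from about 0.35 to 0.775 m from the base axis. Payload 3.1 kg.
Tool frame: the origin (TCP) lies midway between the tips of the shut fingers; the grasp point (between the pads) lies 19 mm behind it; z points along the fingers, y is the line along which they close (so a half turn about z gives the same grasp; the last joint's range is limited). The gripper opens to 85 mm and grips with 20 to 120 N. Pads are 22 mm wide; open, the fingers measure 114 mm over their backs; the gripper's body (76 mm by 85 mm) begins 54 mm behind the grasp point. The pads swing forward as they close: fully open they stand 13 mm farther back than shut.
Start: joints at [-1.264, 0.311, 0.014, 1.512, -0.004, 1.319, -0.027], TCP at [0.188, 0.517, 0.231] pointing down, gripper open.
Joint ranges: [-2.7, 2.7], [-0.3, 1.91], [-1.27, 1.3], [0.12, 2.57], [-1.44, 4.58], [0.2, 2.03], [-3.05, 3.05]. Speed limits (rad/s): [2.79, 2.79, 3.14, 3.14, 3.14, 3.14, 3.14].

### API

Orientations are given as a unit quaternion [w, x, y, z].
In Python, from plant import r gives the robot as it stands.
- The arm moves only by the tool carry_out, never from a script. Its argument "targets" is one flat list of numbers, 5 for each row, row after row: the finger opening in mm, from 0 to 85.4, then the shift along the world's x, y, z in mm, then the turn about the world's z in rad. In form: [jaw, x, y, z, spin, jaw, x, y, z, spin, ...]. A call has 1 to 5 rows; each row is the pose to reach, as a shift and turn from the pose commanded when the call began; what a row does not reach only later rows make up. A row lasts 1/8 s, in which the tool goes at most 62.5 mm and 10.7 degrees, less where a joint would pass 70% of its speed; a pose out of reach is approached as far as the arm can. A call with a gripper value outside its range is refused whole. The fingers move at their own pace and stop on an object; "newtons" is the grip in N (left out, the last holds). Time passes only in rows, so rows that repeat a pose let the fingers close. It gives the time, the measured TCP pose, the force, the opening and the grip force at its end, in the units of the state.
- r.get_state(): the state, without advancing time (a new reading comes with each control period).
- r.snapshot(name): name is "scene" or "top"; returns (picture, depth): 480x640x3 uint8, red, green, blue; 480x640 float32, m along the optical axis (not along the pixel's ray), 0 where there is no reading.
- r.camera_info(name): a dict with "intrinsics" (3x3 intrinsics, pixels), "rvec" (rotation vector, rad) and "tvec" (3), from world to camera coordinates, as OpenCV has them. Camera axes: x right, y down, z forward; pixel columns grow to the right and rows downward; lengths in m; the calibration is good to about 2 mm. A picture is of the moment at which its call begins. camera_info takes no time and is no camera call.
- r.hand_in(): hands the job in; it is judged then, once.
The state is a dict: "time": time; "q": joint angles; "dq": joint speeds; "joint_torque": joint torques, N m; "ee_pos": TCP position; "orientation": TCP orientation; "contact_force": force on the tool from outside, world axes, zero at the start; "moment": the same for the moment, N m; "opening": finger opening in m; "gripper_force": force on a finger pad.
Only numpy, scipy, OpenCV 4.12 (cv2) and the standard library are available. Lean on these libraries where they do the work, as an engineer would, in place of code of your own. Each camera call takes 0.05 s, during which the arm holds its last target. There are 200 camera calls.

### The job

Step the tube reader's turret round, either way, by pushing the tabs on its rim with the fingertips until the one wide-capped vial among the slim cryo tubes sits in its click position under the optical head at the back. Then press the round read key on the front of the reader gently but fully down and let it come up again. Leave the vial and the tubes in their wells without touching them, do not press the key before the vial is in place, and disturb nothing round the reader.

Things in the scene. Friction and masses are not known exactly. Their poses are not given: they have to be found in the camera images.
- reader: White bench reader, fixed on the table. Its origin lies on the table surface exactly under the turret's axis; its x axis points from the front (key and display) to the back (column and optical head), y to its left, z up. Flat deck 285 mm deep (x from -152 to +132 mm) by 206 mm wide, top of deck 30 mm above the table.
- head (a point): Middle of the top face of the optical head, which reaches forward over the turret from the column at the back: 50 mm wide, from x = 28 mm in the reader's frame back to the column (104 mm wide, x 97 to 132 mm); underside 92 mm, top 112 mm above the table.
- turret (a joint): Turn of the grey turret about its vertical axis (rad), endless, 0 at the start, positive anticlockwise seen from above. A spring detent holds it at every multiple of 60 deg (1.047 rad); pushed past half-way (30 deg, plus a few degrees for friction) it snaps on by itself into the next one. A push of about 2 to 4 N at a tab turns it.
- turret_top (a point): Centre of the turret's top face, on its axis, 66 mm above the table (an aluminium hub cap rises 7 mm more). The turret is a round grey drum of radius 66 mm and 32 mm high with six wells on a circle of 48 mm radius, one well per 60 deg, one of them at the read spot whenever the detent is home; each well is 28 mm deep.
- tab_ring (a point): On the turret's axis, level with the middle of its tabs. Six upright grey tabs stand out from its rim, half-way between the wells: at 30, 90, 150, 210, 270 and 330 deg from this frame's x axis (the frame turns with the turret; it matches the reader's at joint value 0). Each tab reaches radially from 62 to 92 mm from the axis, is 6.4 mm thick and stands 48 to 74 mm above the table.
- read_spot (a point): The read position under the optical head: the point on the axis of the well there, in the plane of the turret's top face, 48 mm from the turret's axis straight towards the reader's back.
- vial_centre (a point): Centre of the wide-capped vial, loose, standing in one of the wells, 50 mm tall, cap 17 mm across (body 14 mm); point half-way up (25 mm above its foot). In its well its top stands 88 mm above the table. It starts one or two wells away from the read spot, on either side (the well at the read spot and the one opposite are empty).
- read_key (a joint): Travel of the read key (m): 0 up, 0.005 fully down; it springs back. Fully down takes 4 N.
- read_key_top (a point): Centre of the top of the round read key (22 mm across, in a 38 mm black collar), on the front of the deck to the right of the display, 43 mm above the table at rest; it is pressed straight down.
- cryo_a: Slim capped cryo tube, 13 mm across, 46 mm tall, loose, standing in a well of the turret (top 84 mm above the table); origin at its foot.
- cryo_b: Slim capped cryo tube, 13 mm across, 46 mm tall, loose, standing in a well of the turret (top 84 mm above the table); origin at its foot.
- cryo_c: Slim capped cryo tube, 13 mm across, 46 mm tall, loose, standing in a well of the turret (top 84 mm above the table); origin at its foot.
- jar_3: Reagent jar, 43 mm across, 72 mm tall, loose, close by the left side of the reader; origin at its foot.
- tweezers: Steel tweezers lying flat along the left side of the reader, 125 x 14 x 8 mm; origin at the middle of the underside.

How it is judged:
On the way, in this order (a step that is already met when the one before it is completed fails the run):
1. the turret is pushed by one of its tabs ((contact force between the fingers and turret_c6 above 0.4 N or contact force between the fingers and turret_c7 above 0.4 N or contact force between the fingers and turret_c8 above 0.4 N or contact force between the fingers and turret_c9 above 0.4 N or contact force between the fingers and turret_c10 above 0.4 N or contact force between the fingers and turret_c11 above 0.4 N)), for 0.04 s.
2. the wide-capped vial is under the optical head and the turret has come to rest (horizontal distance between vial_centre and read_spot below 0.005 m and velocity of joint turret between -0.1 and 0.1 rad/s), for 0.3 s.
3. the read key is pressed fully down (value of joint read_key above 0.0042 m and horizontal distance between vial_centre and read_spot below 0.005 m), for 0.1 s.
At the end, for the whole second after the job is handed in: The vial's axis is within 5 mm of the read spot, the turret is at rest, the read key has been pressed at least 4.2 mm and is up again (within 1 mm), and the vial and all three cryo tubes still stand upright (within 14 deg) at the bottom of their wells (all of step 2 and value of joint read_key below 0.001 m and z of vial_centre in the frame of reader below 0.07 m and z of each of cryo_a, cryo_b, cryo_c in the frame of reader below 0.045 m and angle between each of vial_centre, cryo_a, cryo_b, cryo_c's own z axis and vertical below 0.25 rad); the robot touches nothing.
It fails at once if the read key is pressed (more than 2 mm) while the vial is not under the head (value of joint read_key above 0.002 m and horizontal distance between vial_centre and read_spot above 0.006 m).
It fails at once if the vial or a cryo tube is touched by the robot (more than 1 N) (contact force between any of the fingers, the arm and vial above 1 N or contact force between any of the fingers, the arm and cryo_a above 1 N or contact force between any of the fingers, the arm and cryo_b above 1 N or contact force between any of the fingers, the arm and cryo_c above 1 N).
It fails at once if the vial or a cryo tube is lifted in its well (more than 7 mm) (z of vial_centre in the frame of reader above 0.07 m or z of any of cryo_a, cryo_b, cryo_c in the frame of reader above 0.045 m).
It fails at once if the reader's housing, head or turret is forced or struck (more than 60 N) (contact force between any of the fingers, the arm and reader above 60 N).
It fails at once if a thing beside the reader is moved more than 15 mm (distance of any of jar_3, tweezers from where it was at the start of the episode above 0.015 m).
It also fails if it takes over 48 s, if anything falls off the work surface, if the arm or the gripper's body presses on something with over 40 N, if the wrist force passes 120 N, or if a joint passes its speed limit or range.

## Working session

There is one attempt and no reset: what is moved stays moved. The work goes in short steps, Python scripts to look and compute and a tool call to move; the robot and the scene stay as the last step left them, time stands still between calls to the robot, and variables do not carry over. Pictures are saved under pics/ and viewed, at most 10 in all, crops included, and the job is handed in when it is done.

Besides the shell and the picture viewer there is one more tool, called after "Request:" as name(argument=value, ...), one argument or row to a line, values as JSON. carry_out: Moves the arm, as the interface text tells. Its arguments: {"type":"object","properties":{"targets":{"type":"array","items":{"type":"number"}},"newtons":{"type":"number"}},"required":["targets"]}

```bash
mkdir -p pics; ls; python3 - <<'E'
from plant import r
import cv2,numpy as np
s=r.get_state();print(s['time'],s['ee_pos'],s['orientation'],s['opening'],s['contact_force'])
for n in("scene","top"):
    p,d=r.snapshot(n);cv2.imwrite(f"pics/{n}0.png",p[:,:,::-1]);np.savez(f"{n}0.npz",p=p,d=d)
    c=r.camera_info(n);print(n,{k:np.round(v,4).tolist() for k,v in c.items() if k in("intrinsics","rvec","tvec")})
E
```

```text
pics
0.0 [0.18769328 0.5162197  0.23019864] [-1.55298731e-04  1.73453336e-01  9.84841369e-01 -1.18043256e-03] 0.0852882102981573 [0.28605604 0.32944448 0.16714165]
scene {'intrinsics': [[528.7466, 0.0, 316.7541], [0.0, 528.7466, 234.7226], [0.0, 0.0, 1.0]], 'rvec': [1.906, -0.8168, 0.4871], 'tvec': [-0.218, 0.3359, 0.4395]}
top {'intrinsics': [[585.2005, 0.0, 320.3711], [0.0, 585.2005, 245.5849], [0.0, 0.0, 1.0]], 'rvec': [2.0858, -2.1425, 0.1998], 'tvec': [0.2086, 0.5754, 0.9423]}
```

View pics/scene0.png

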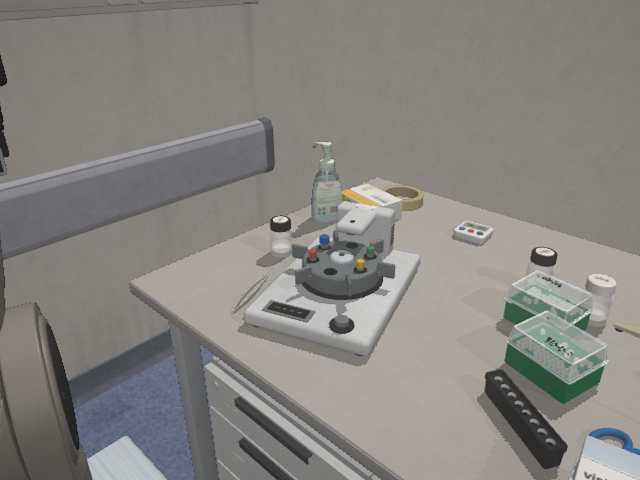

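View pics/top0.png

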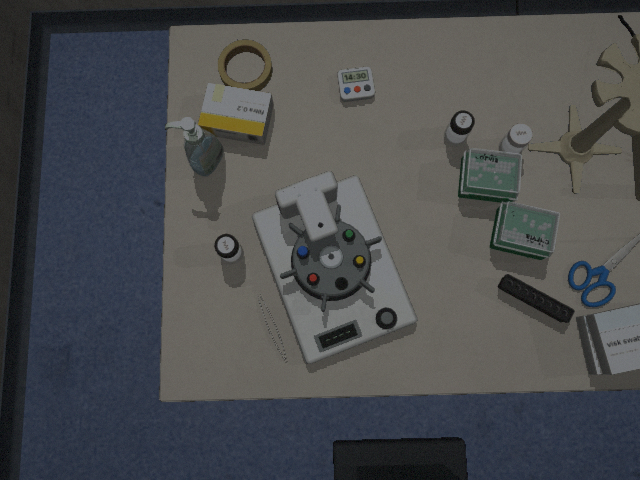

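The reader is in the top view around (335,270), with the turret hub near (331,258) and the key at (386,318). The caps are blue (303,252), red (313,278), yellow (360,260) and green (349,235). I'll enlarge both views to tell which one is the vial.

```bash
cat > h.py <<'E'
import numpy as np,cv2
from plant import r
def cam(n):
    c=r.camera_info(n);K=np.array(c['intrinsics']);R=cv2.Rodrigues(np.array(c['rvec'],float))[0];return K,R,np.array(c['tvec'],float).ravel()
def at_z(n,u,v,z):   # pixel -> world point on plane z
    K,R,t=cam(n);d=R.T@np.linalg.solve(K,[u,v,1.]);o=-R.T@t
    return o+d*(z-o[2])/d[2]
def tri(a,b):        # pixels in "top","scene"
    P=[K@np.c_[R,t] for K,R,t in(cam("top"),cam("scene"))]
    X=cv2.triangulatePoints(P[0],P[1],np.array(a,float).reshape(2,1),np.array(b,float).reshape(2,1)).ravel();return X[:3]/X[3]
def proj(n,X):
    K,R,t=cam(n);p=K@(R@np.asarray(X,float)+t);return p[:2]/p[2]
E
python3 - <<'E'
import cv2,numpy as np
a=cv2.imread("pics/top0.png")[165:375,235:435];b=cv2.imread("pics/scene0.png")[195:360,235:430]
cv2.imwrite("pics/topc.png",cv2.resize(a[0:210,5:195],None,fx=2.85,fy=2.85,interpolation=cv2.INTER_CUBIC))
cv2.imwrite("pics/scenec.png",cv2.resize(b,None,fx=3.6,fy=3.6,interpolation=cv2.INTER_CUBIC))
from h import *
c=at_z("top",331,258,.073);k=at_z("top",386,318,.043)
print(c,k,tri((331,258),(342,257)),tri((386,318),(342,321)))
for n in("top","scene"):
    K,R,t=cam(n);print(n,-R.T@t)
E
```

```text
[0.55610768 0.17579981 0.073     ] [0.4558525  0.08547767 0.043     ] [0.55691684 0.17577816 0.06820645] [0.45593153 0.08522664 0.03785484]
top [0.38533062 0.18753319 1.03875599]
scene [-0.01769892 -0.32851189  0.49533062]
```

View pics/topc.png

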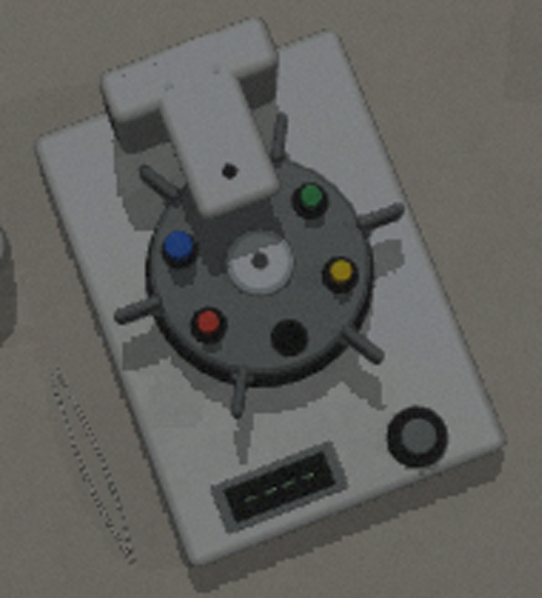

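View pics/scenec.png

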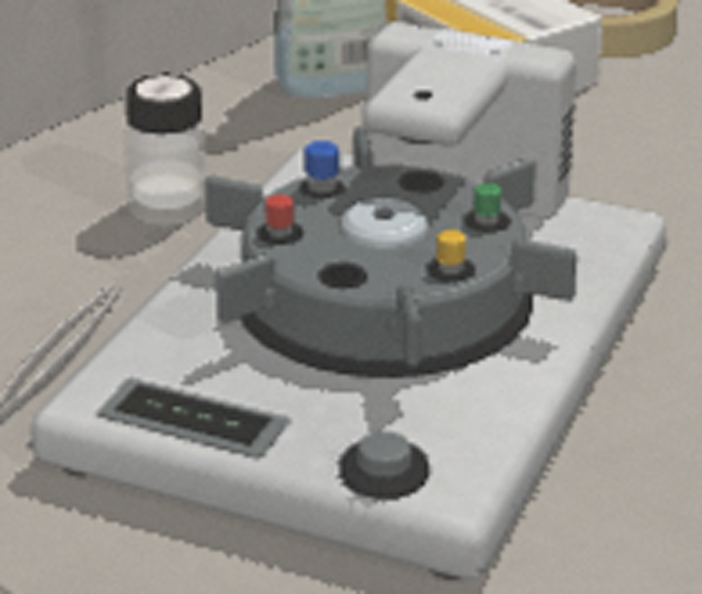

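Blue cap is clearly the widest (about 33 px against 25 px in the top crop), so it's the vial. It sits one well to the left (+60°), which means one clockwise step. Next I'll fit the reader's frame from the tab tips, deck corners and key.

```bash
python3 - <<'E'
from h import *
f=lambda x,y,z:at_z("top",240+x/2.85,165+y/2.85,z)
C=[f(*p,.03)[:2] for p in((190,565),(503,440),(335,32),(38,140))]   # FL FR BR BL deck
CM=[(-152,103),(-152,-103),(132,-103),(132,103)]
T=[f(*p,.074)[:2] for p in((145,170),(116,318),(238,414),(381,360),(402,210),(281,115))]
TM=[(92*np.cos(a),92*np.sin(a)) for a in np.radians([30,90,150,210,270,330])]
def fit(P,M):
    P=np.array(P);M=np.array(M)/1000;m0=M.mean(0);p0=P.mean(0)
    z=((P-p0)@[1,1j]);w=((M-m0)@[1,1j]);s=(np.conj(w)@z)/(np.conj(w)@w)
    o=p0@[1,1j]-s/abs(s)*(m0@[1,1j]);res=np.abs(z-s/abs(s)*w)*1000
    return o,np.degrees(np.angle(s)),abs(s),res.round(1)
for n,P,M in(("deck",C,CM),("tabs",T,TM),("both",C+T,CM+TM)):print(n,*fit(P,M))
o,y,_,_=fit(C+T,CM+TM)
e=np.exp(1j*np.radians(y))
k=f(418,435,.043);print("key",k, "in reader mm",((k[:2]@[1,1j])-o)/e*1000)
print("tri key/hub",tri((240+418/2.85,165+435/2.85),(235+384/3.6,195+440/3.6)),tri((240+260/2.85,165+260/2.85),(235+384/3.6,195+213/3.6)))
print("blue",((f(178,245,.088)[:2]@[1,1j])-o)/e*1000)
for ang,rad in((236,84),(228,84),(220,84),(210,84),(200,84),(190,84),(184,84)):
    p=o+e*rad/1000*np.exp(1j*np.radians(ang));print(ang,np.round([p.real*1000,p.imag*1000]))
E
```

```text
deck (0.5583782141905153+0.1753100484881204j) 19.23719025646434 0.9711963540158227 [3.4 5.9 5.5 5.5]
tabs (0.5570516657935828+0.1751548750785798j) 19.58506354899762 0.9763729098267004 [3.5 1.6 2.7 1.9 2.5 1.9]
both (0.5575798816405361+0.1752238119058138j) 19.341410060259598 0.97256256282769 [4.3 6.5 4.8 5.2 3.8 1.6 2.4 1.5 2.7 2.4]
key [0.4564422 0.0843222 0.043    ] in reader mm (-125.53594633908239-52.274853584601146j)
tri key/hub [0.45572104 0.08508174 0.04478495] [0.55828862 0.17609583 0.0730902 ]
blue (24.249775016202488+41.94005612119607j)
236 [536.  94.]
228 [525.  98.]
220 [515. 103.]
210 [503. 112.]
200 [493. 122.]
190 [484. 134.]
184 [480. 142.]
```

The fit puts the reader's origin at about (557.5, 175.5) mm with a yaw of 19.4°. The vial is at +60° and a radius of 48 mm, and the key is at about (456, 85) mm. I'll shut the fingers and go, staying high, to a point behind the 210° tab.

Request:
carry_out(
  targets=[0,40,-50,0,-0.15,0,80,-100,0,-0.3,0,120,-150,0,-0.45,0,160,-200,0,-0.6,0,200,-250,0,-0.6],
  newtons=20,
)

```text
time: 0.72
ee_pos: [0.3839, 0.2711, 0.231]
orientation: [-0.0, 0.457, 0.889, -0.0]
contact_force: [0.9, 1.3, 0.2]
opening: -0.0001
gripper_force: 0.0
```

Request:
carry_out(
  targets=[0,35,-40,0,0,0,70,-80,0,0,0,105,-125,0,0,0,142,-171,0,0,0,142,-171,0,0],
)

```text
time: 1.35
ee_pos: [0.5273, 0.0948, 0.2309]
orientation: [0.002, 0.462, 0.887, -0.002]
contact_force: [-0.4, 0.5, -0.5]
opening: -0.0003
gripper_force: 0.0
```

Request:
carry_out(
  targets=[0,2,0,-40,0,0,2,0,-80,0,0,2,0,-120,0,0,2,0,-150,0,0,2,0,-174,0],
)

```text
time: 1.98
ee_pos: [0.5254, 0.1032, 0.0554]
orientation: [-0.001, 0.456, 0.89, -0.001]
contact_force: [-0.5, 0.7, 0.1]
opening: 0.0002
gripper_force: 0.0
```

Request:
carry_out(
  targets=[0,0,0,0,0,0,-6,2,0,0,0,-12,5,0,0],
)

```text
time: 2.35
ee_pos: [0.5162, 0.1074, 0.0587]
orientation: [0.001, 0.457, 0.89, 0.001]
contact_force: [4.3, -0.3, -0.4]
opening: -0.0003
gripper_force: 1.8
```

In contact with the 210° tab at about 4 N. Sweeping it round the arc in small steps.

Request:
carry_out(
  targets=[0,-6,2,-2,0,0,-12,5,-3,0,0,-17,9,-3,0,0,-22,14,-3,0,0,-22,14,-3,0],
)

```text
time: 2.98
ee_pos: [0.4908, 0.122, 0.0539]
orientation: [-0.002, 0.456, 0.89, -0.001]
contact_force: [-0.1, 1.3, -0.2]
opening: 0.0003
gripper_force: 0.0
```

```bash
python3 - <<'E'
from h import *
s=r.get_state();d=(s['ee_pos'][:2]-np.array([.5575,.1755]))@[1,1j]*1000
print(s['ee_pos'],abs(d),(np.degrees(np.angle(d))-19.4)%360,s['contact_force'])
p,_=r.snapshot("top");cv2.imwrite("pics/t1.png",cv2.resize(p[165:375,235:435,::-1],None,fx=2.85,fy=2.85,interpolation=cv2.INTER_CUBIC))
E
```

```text
[0.49084358 0.1220294  0.05391518] 85.45280918651316 199.3359701736962 [-0.06387876  1.28726346 -0.20296455]
```

View pics/t1.png

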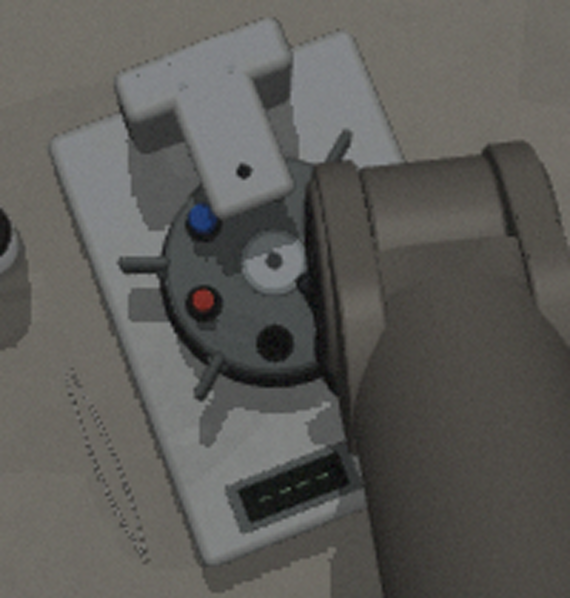

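The turret has turned about 20° clockwise as planned: blue has moved to (203,220) in the crop and is approaching the head. Continuing past half-way.

Request:
carry_out(
  targets=[0,-4,5,0,0,0,-7,10,0,0,0,-9,15,0,0,0,-11,19,0,0,0,-11,19,0,0],
)

```text
time: 3.65
ee_pos: [0.4816, 0.1411, 0.0543]
orientation: [-0.001, 0.456, 0.89, 0.0]
contact_force: [1.1, 0.3, 0.5]
opening: 0.0002
gripper_force: 0.0
```

```bash
python3 - <<'E'
from h import *
s=r.get_state();d=(s['ee_pos'][:2]-np.array([.5575,.1755]))@[1,1j]*1000
print(s['ee_pos'],abs(d),(np.degrees(np.angle(d))-19.4)%360,s['contact_force'])
p,_=r.snapshot("top");cv2.imwrite("pics/t2.png",cv2.resize(p[165:375,235:435,::-1],None,fx=2.85,fy=2.85,interpolation=cv2.INTER_CUBIC))
E
```

```text
[0.48159245 0.1411377  0.05428921] 83.32300878413436 184.9556028563105 [1.13233881 0.3318594  0.48813603]
```

View pics/t2.png

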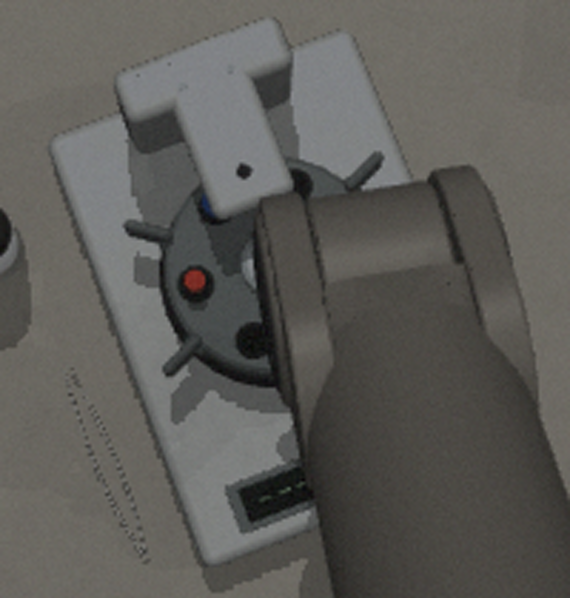

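Not snapped yet: it's at about 35°, with red at (195,280). I'll push a bit further.

Request:
carry_out(
  targets=[0,-2,4,0,0,0,-4,8,0,0,0,-5,11,0,0,0,-6,14,0,0,0,-6,14,0,0],
)

```text
time: 4.32
ee_pos: [0.4758, 0.1545, 0.0542]
orientation: [-0.0, 0.456, 0.89, 0.0]
contact_force: [0.6, 0.4, -0.4]
opening: 0.0002
gripper_force: 0.0
```

```bash
python3 - <<'E'
from h import *
s=r.get_state();d=(s['ee_pos'][:2]-np.array([.5575,.1755]))@[1,1j]*1000
print(s['ee_pos'],abs(d),(np.degrees(np.angle(d))-19.4)%360,s['contact_force'])
p,_=r.snapshot("top");cv2.imwrite("pics/t3.png",cv2.resize(p[165:375,235:435,::-1],None,fx=2.85,fy=2.85,interpolation=cv2.INTER_CUBIC))
E
```

```text
[0.47579642 0.15450799 0.05422856] 84.35721706297657 175.00927141403756 [ 0.59242152  0.44626294 -0.35327661]
```

View pics/t3.png

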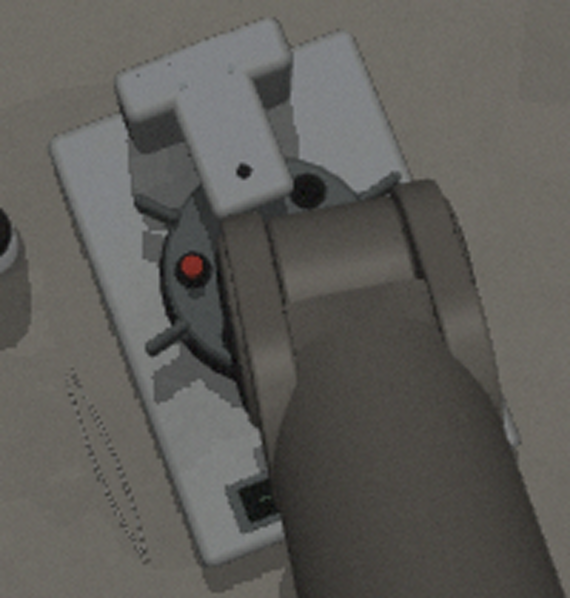

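Turned about 44° now (red at (192,267), home would be about (192,245)). I'll hold for a moment and check by cap colour whether the detent is pulling it home.

Request:
carry_out(
  targets=[0,0,0,0,0,0,0,0,0,0,0,0,0,0,0,0,0,0,0,0],
)

```text
time: 4.88
ee_pos: [0.4762, 0.1539, 0.0543]
orientation: [0.0, 0.457, 0.89, 0.0]
contact_force: [0.7, 0.9, -0.6]
opening: 0.0002
gripper_force: 0.0
```

```bash
cat >> h.py <<'E'
def red():
    p,_=r.snapshot("top");h=cv2.cvtColor(p,cv2.COLOR_RGB2HSV);m=(((h[...,0]<6)|(h[...,0]>174))&(h[...,1]>130)&(h[...,2]>60)).astype(np.uint8)
    m[:200]=0;m[320:]=0;m[:,:270]=0;m[:,400:]=0
    v,u=np.nonzero(m);w=at_z("top",u.mean(),v.mean(),.084);d=(w[:2]-np.array([.5575,.1755]))@[1,1j]*1000
    return len(u),u.mean(),v.mean(),abs(d),(np.degrees(np.angle(d))-19.4)
def where():
    s=r.get_state();d=(s['ee_pos'][:2]-np.array([.5575,.1755]))@[1,1j]*1000
    return s['time'],s['ee_pos'],abs(d),(np.degrees(np.angle(d))-19.4)%360,s['contact_force']
E
python3 -c "
from h import *
print(red(),where())"
```

```text
(44, np.float64(301.95454545454544), np.float64(257.6363636363636), np.float64(48.55035194202113), np.float64(72.24711279990481)) (4.925, array([0.47616446, 0.15386903, 0.05430487]), np.float64(84.16275226460913), np.float64(175.4929292705882), array([-0.28002003, -0.41427325,  0.37936962]))
```

Request:
carry_out(
  targets=[0,0,0,0,0,0,0,0,0,0,0,0,0,0,0,0,0,0,0,0],
)

```text
time: 5.42
ee_pos: [0.4762, 0.1539, 0.0543]
orientation: [0.0, 0.457, 0.89, 0.0]
contact_force: [0.4, -0.6, 0.4]
opening: -0.0001
gripper_force: 0.0
```

```bash
python3 -c "
from h import *
print(red(),where())"
```

```text
(42, np.float64(302.0), np.float64(257.6666666666667), np.float64(48.477600667565476), np.float64(72.3123421497991)) (5.475, array([0.47615114, 0.1539078 , 0.05430638]), np.float64(84.16567209263528), np.float64(175.46509607949966), array([ 0.14724506,  0.75798678, -0.59677596]))
```

It's resting about 12° short of home with no force on it. I'll nudge it the rest of the way and measure between steps.

Request:
carry_out(
  targets=[0,0,4,0,0,0,-1,7,0,0,0,-2,10,0,0,0,-2,10,0,0],
)

```text
time: 5.98
ee_pos: [0.474, 0.1644, 0.0543]
orientation: [-0.0, 0.456, 0.89, 0.0]
contact_force: [0.3, -0.5, 0.3]
opening: -0.0001
gripper_force: 0.0
```

```bash
python3 -c "
from h import *
print(red(),where())"
```

```text
(13, np.float64(299.7692307692308), np.float64(251.3846153846154), np.float64(52.770390821665536), np.float64(60.507062061233206)) (6.025, array([0.47408603, 0.1640959 , 0.05429017]), np.float64(84.18992819666516), np.float64(168.385036719209), array([-0.05304878,  0.40447631,  0.05967838]))
```

Red is now at about 60°, so it looks home. I'll lift clear and back off to verify.

Request:
carry_out(
  targets=[0,0,0,30,0,0,0,0,70,0,0,-15,-30,90,0,0,-18,-79,90,0,0,-18,-79,90,0],
)

```text
time: 6.65
ee_pos: [0.4562, 0.0799, 0.1449]
orientation: [0.001, 0.46, 0.888, -0.0]
contact_force: [0.6, 0.4, 0.2]
opening: -0.0001
gripper_force: 0.0
```

```bash
python3 -c "
from h import *
print(red(),where())
p,_=r.snapshot('scene');cv2.imwrite('pics/s2.png',cv2.resize(p[195:360,235:430,::-1],None,fx=3.6,fy=3.6,interpolation=cv2.INTER_CUBIC))"
```

```text
(44, np.float64(302.22727272727275), np.float64(250.72727272727272), np.float64(48.93365206474901), np.float64(58.51431161849468)) (6.7, array([0.45616773, 0.08277529, 0.1446349 ]), np.float64(137.35392818614284), np.float64(203.0602637639495), array([ 0.81857656,  1.01635473, -0.57625765]))
```

View pics/s2.png

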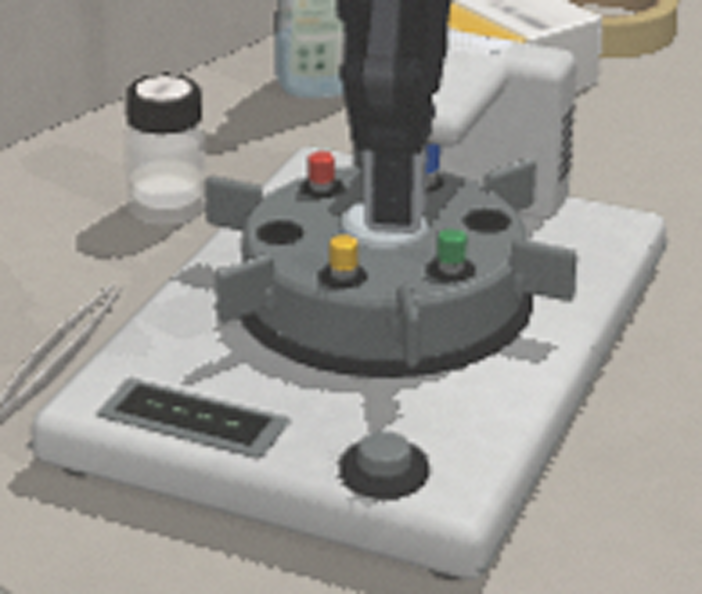

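The tabs are back in their original positions and blue is under the head, so the turret is home. Moving to the key, with a slow descent.

Request:
carry_out(
  targets=[0,0,1,-30,0,0,0,1,-60,0,0,0,1,-80,0,0,0,1,-93,0,0,0,1,-93,0],
)

```text
time: 7.38
ee_pos: [0.4554, 0.0864, 0.0504]
orientation: [-0.001, 0.456, 0.89, -0.001]
contact_force: [0.3, -0.5, -0.2]
opening: -0.0
gripper_force: 0.0
```

Request:
carry_out(
  targets=[0,0,0,-2,0,0,0,0,-5,0,0,0,0,-8,0,0,0,0,-10,0,0,0,0,-11,0],
)

```text
time: 8.0
ee_pos: [0.4565, 0.086, 0.0405]
orientation: [0.0, 0.457, 0.89, 0.0]
contact_force: [-0.2, 0.4, 3.5]
opening: 0.0002
gripper_force: 1.2
```

Request:
carry_out(
  targets=[0,0,0,-1,0,0,0,0,-2,0,0,0,0,-3,0,0,0,0,-3,0,0,0,0,-3,0],
)

```text
time: 8.62
ee_pos: [0.4565, 0.086, 0.038]
orientation: [0.0, 0.457, 0.89, 0.0]
contact_force: [-0.3, -0.1, 7.9]
opening: 0.0001
gripper_force: 4.1
```

Request:
carry_out(
  targets=[0,0,0,-1,0,0,0,0,-2,0,0,0,0,-2,0,0,0,0,-2,0],
)

```text
time: 9.12
ee_pos: [0.4566, 0.086, 0.0377]
orientation: [-0.0, 0.457, 0.89, 0.001]
contact_force: [-6.8, -0.5, 22.6]
opening: -0.0002
gripper_force: 11.1
```

The key is on its stop: force rose to 22.6 N while z moved only 0.3 mm. Releasing straight up and checking.

Request:
carry_out(
  targets=[0,0,0,3,0,0,0,0,10,0,0,0,0,40,0,0,-40,-40,80,0,0,-60,-80,110,0],
)

```text
time: 9.75
ee_pos: [0.3945, 0.0055, 0.1457]
orientation: [-0.001, 0.456, 0.89, -0.001]
contact_force: [0.8, -0.2, 0.4]
opening: -0.0001
gripper_force: 0.0
```

Request:
carry_out(
  targets=[0,0,-30,20,0,0,0,-60,20,0,0,0,-60,20,0,0,0,-60,20,0],
)

```text
time: 10.25
ee_pos: [0.3956, -0.0534, 0.1648]
orientation: [-0.001, 0.457, 0.89, -0.0]
contact_force: [-0.0, 0.3, -0.0]
opening: 0.0002
gripper_force: 0.0
```

```bash
python3 -c "
from h import *
print(red(),where())
p,_=r.snapshot('scene');cv2.imwrite('pics/s3.png',cv2.resize(p[195:360,235:430,::-1],None,fx=3.6,fy=3.6,interpolation=cv2.INTER_CUBIC))"
```

```text
(44, np.float64(302.20454545454544), np.float64(250.88636363636363), np.float64(48.92040126745486), np.float64(58.831682754235025)) (10.3, array([ 0.39571367, -0.05306453,  0.16477302]), np.float64(280.0295694152227), np.float64(215.30774426096994), array([-0.49635021,  0.35330719,  0.15717671]))
```

View pics/s3.png

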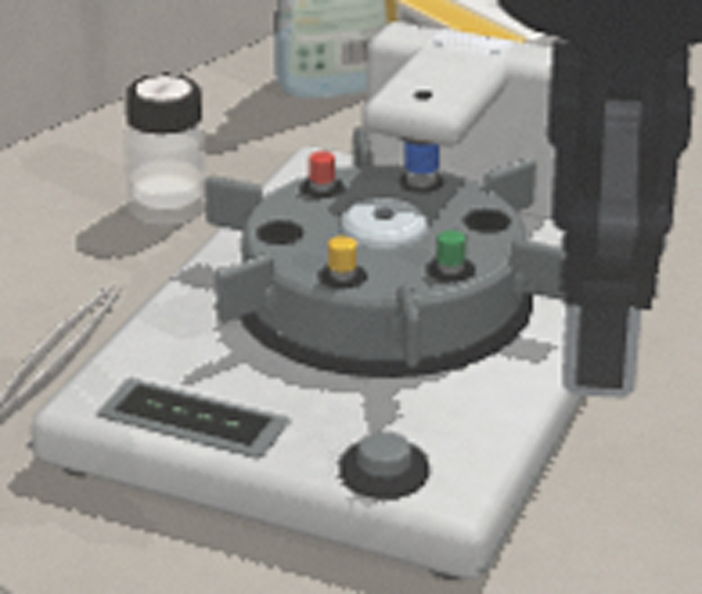

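The blue vial stands under the head at (422,160), the key is up at (385,450), the tubes are upright, and the jar and tweezers haven't moved. Handing in.

```bash
python3 -c "
from plant import r
print(r.hand_in())"
```

```text
the job is handed in; nothing more can be done
None
```

The job is handed in, with no verdict returned: the wide-capped (blue) vial was stepped one place clockwise under the optical head, the read key was pressed to its stop and came back up, and the last picture shows nothing else moved.

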